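# Fill the table caddy, leave the refills

### The arm

A 6-joint arm with a two-finger parallel gripper is mounted at the origin on a cart in front of the work surface, level with it; the furniture and walls round the work are solid. World frame = base frame: x ahead of the robot, y to its left, z up, the work surface at z = 0. Lengths are in m, angles in degrees, forces in N, time in s.
With the tool pointing down it reaches from about 0.3 to 0.75 m from the base axis. Payload 8.5 kg.
Tool frame: the origin (TCP) lies on the mounting face of the last link; the fingertips stand 173 mm ahead of it and the grasp point (between the pads) lies 155 mm ahead of it (env.tips_ahead is the distance from the TCP to the fingertips, in m); x points along the fingers, z is the direction in which the jaws open and shut, and the axes are right-handed (so a half turn about x gives the same grasp; the last joint's range is limited). The gripper opens to 85 mm and grips with 20 to 120 N. Pads are 22 mm wide; open, the fingers measure 114 mm over their backs; the gripper's body (76 mm by 85 mm) begins 54 mm behind the grasp point. The pads swing forward as they close: fully open they stand 13 mm farther back than shut.
Start: joints at [-12.336, 21.807, 74.336, -0, 83.858, -12.336], TCP at [0.55, 0, 0.405] pointing down, gripper open.
Joint ranges: [-178.18, 178.18], [-50.72, 133.34], [12.68, 142.11], [-81.47, 261.47], [9.98, 163.14], [-165.26, 165.26]. Speed limits (degrees/s): [136.94, 136.94, 180, 180, 180, 180].

### API

Orientations are given as a 3x3 rotation matrix whose columns are the frame's x, y, z axes.
In Python, from rig import env, optics gives the robot as it stands.
- The arm moves only by the shell command python3 -m inch 'ROWS' [FORCE]. ROWS is JSON, a list of rows, each a list of 3 entries, a list of its own where there are three numbers: the closure, from -1 (fully open) to 1 (shut), then the shift along the tool's x, y, z in units of 30 mm (1.0 is 30 mm), then the turn about the tool's x in units of 5 degrees (1.0 is 5 degrees). In form: [[hand, [x, y, z], yaw], ...]. A call has exactly 8 rows; each row shifts and turns the commanded pose from where the row before left it, along the tool's axes as they then stand; what a row does not reach is not made up. A row lasts 1/12 s, in which the tool goes at most 41.7 mm and 7.16 degrees, less where a joint would pass 70% of its speed; a pose out of reach is approached as far as the arm can. A call is refused whole if a number of a shift passes 1 or a number of a turn 1, either way. A call with a gripper value outside its range is refused whole. The fingers move at their own pace and stop on an object; FORCE is the grip in N (left out, the last holds). Time passes only in rows, so rows that do not move let the fingers close, or fill a call up. It gives the time, the measured TCP pose, the force and the opening at its end, in the units of the state.
- env.observe(): the state, without advancing time (a new reading comes with each control period).
- optics.get_image(name): name is "scene" or "side" or "wrist"; returns the picture (480x640x3 uint8, red, green, blue); there is no depth.
- optics.camera_params(name): a dict with "fx", "fy", "cx", "cy" (pixels), "xyz" and "rotation" of the camera in the world. Camera axes: x right, y down, z forward; pixel columns grow to the right and rows downward; lengths in m; the calibration is good to about 2 mm. A picture is of the moment at which its call begins: read the wrist's pose just before it. camera_params takes no time and is no camera call; for the wrist camera it gives the pose at the moment of the call.
- env.close_job(): hands the job in, once; it reports no verdict.
The state is a dict: "time_s": time; "q": joint angles; "qvel": joint speeds; "joint_efforts": joint torques, N m; "position": TCP position; "tool_rot": TCP orientation; "ft_force": force on the tool from outside, world axes, zero at the start; "wrist_torque": the same for the moment, N m; "grip_width": finger opening in m.
Only numpy, scipy, OpenCV 4.12 (cv2) and the standard library are available. Lean on these libraries where they do the work, as an engineer would, in place of code of your own. Each camera call takes 0.05 s, during which the arm holds its last target.

### The job

Fill the wooden caddy for the table with the two mills and two spice jars that stand on the worktop, one to a pocket, upright on the pocket floors: the spice jars go in the two back pockets along the high back panel, either way round, and, as you face the caddy's low front, the tall dark mill in the front left pocket and the short light mill in the front right. Set each one down gently, do not drop it or knock it over. The light mill and the spice jar that stand on the kitchen scale are waiting to be refilled: leave them standing there undisturbed.

Things in the scene. Friction and masses are not known exactly. Their poses are not given: they have to be found in the camera images.
- caddy: fixed wooden caddy 170 x 180 mm. Origin: centre of underside; +x to its high back panel (96 tall), +y to the left seen from its low front. Walls 8 thick, 45 high, pocket floors 12 above the worktop. Pockets, centres (x, y) in mm: front left (-38, 43), front right (-38, -43), each 78 square; back (43, 43) and (43, -43), each 68 (x) by 78 (y).
- scale: flat digital kitchen scale with a light plate, 160 mm (its x) by 206 mm (its y), plate 18 mm above the worktop; does not move. Origin: centre of its underside, z up. It may stand left or right of the robot's middle, the caddy on the other side. Over the rear half of the worktop (from about x = 0.59 m) hangs a wall cabinet, its underside 0.61 m up: keep the wrist low there.
- tall_mill: tall mill of dark turned wood on the worktop, 197 mm tall, base 55 diameter, about 0.19 kg; waist 38 diameter from 68 to 105 mm above the base, neck and head 40 to 44 from 105 to 187, a 13 mm knob on top; nothing turns. Origin: centre of the underside, z up.
- short_mill: belongs in the caddy; stands on the worktop: short mill of light turned wood, 164 mm tall, base 55 diameter, about 0.19 kg; neck and head 41 to 44 in diameter from 65 to 155 mm above the base, a 13 mm knob on top; nothing turns. Origin: centre of the underside, z up.
- jar_a: belongs in the caddy; stands on the worktop: spice jar, clear glass, paper label, red cap, 106 mm tall, about 0.11 kg; round, cap diameter 44.6 from 85 to 106 mm above the base, glass below 42 wide. Origin: centre of the underside, z up.
- jar_b: belongs in the caddy; stands on the worktop, the same as jar_a: spice jar, clear glass, paper label, red cap, 106 mm tall, about 0.11 kg; round, cap diameter 44.6 from 85 to 106 mm above the base, glass below 42 wide. Origin: centre of the underside, z up.
- scale_mill: stays where it is; stands on the kitchen scale, looks the same as short_mill: short mill of light turned wood, 164 mm tall, base 55 diameter, about 0.19 kg; neck and head 41 to 44 in diameter from 65 to 155 mm above the base, a 13 mm knob on top; nothing turns. Origin: centre of the underside, z up.
- scale_jar: stays where it is; stands on the kitchen scale, looks the same as jar_a: spice jar, clear glass, paper label, red cap, 106 mm tall, about 0.11 kg; round, cap diameter 44.6 from 85 to 106 mm above the base, glass below 42 wide. Origin: centre of the underside, z up.

How it is judged:
By the outcome, as a careful person would: the job done as asked, in the order asked, and still so for the second after the job is handed in, with the robot touching nothing.
It also fails if it takes over 115 s, if anything falls off the work surface, if the arm or the gripper's body presses on something with over 40 N, if the wrist force passes 120 N, or if a joint passes its speed limit or range.

## Working session

There is one attempt and no reset: what is moved stays moved. The work goes in short steps, Python scripts to look and compute and a shell command to move; the robot and the scene stay as the last step left them, time stands still between calls to the robot, and variables do not carry over. Pictures are saved under pics/ and viewed, and the job is handed in when it is done.

```bash
ls; mkdir -p pics; python3 - <<'E'
from rig import env, optics
import cv2
s=env.observe(); print(s)
for n in("scene","side","wrist"):
    p=optics.camera_params(n); print(n,p)
    cv2.imwrite(f"pics/{n}0.png",optics.get_image(n)[:,:,::-1])
E
```

```text
pics
{'time_s': 0.0, 'q': array([-1.23359884e+01,  2.18412214e+01,  7.43862877e+01,  7.03399820e-04,
        8.38582151e+01, -1.23354753e+01]), 'qvel': array([0.06100777, 0.06488008, 0.1181814 , 0.03228056, 0.05671171,
       0.00362396]), 'joint_efforts': array([-1.00240642e-03, -4.48466885e+01, -2.31285810e+01, -2.87182611e-04,
        4.73836102e-03,  1.77242771e-05]), 'position': array([5.49950504e-01, 7.55208323e-06, 4.04100391e-01]), 'tool_rot': array([[-1.45901726e-03,  1.05205106e-05,  9.99998936e-01],
       [ 3.31571998e-04,  9.99999945e-01, -1.00367515e-05],
       [-9.99998881e-01,  3.31557002e-04, -1.45902067e-03]]), 'ft_force': array([-0.34200395,  0.87657529, -0.03818854]), 'wrist_torque': array([-0.0088649 ,  0.0040165 ,  0.00426301]), 'grip_width': 0.08570842806407923}
scene {'fx': 525.1132174526822, 'fy': 525.1132174526822, 'cx': 316.4261410831706, 'cy': 232.04092085614516, 'xyz': array([-0.12419403, -0.5963978 ,  0.60288169]), 'rotation': array([[ 0.70725996, -0.38792096,  0.59101665],
       [-0.70692309, -0.39583523,  0.58615203],
       [ 0.00656455, -0.83236518, -0.5541887 ]])}
side {'fx': 511.6147973273955, 'fy': 511.6147973273955, 'cx': 328.27223027798533, 'cy': 242.39046927707767, 'xyz': array([ 0.42312252, -0.84061836,  0.45383085]), 'rotation': array([[ 0.99951598,  0.01505293,  0.0272252 ],
       [-0.01774552, -0.44292369,  0.89638368],
       [ 0.02555189, -0.89643294, -0.44244219]])}
wrist {'fx': 418.4711595814248, 'fy': 418.4711595814248, 'cx': 319.2380496388008, 'cy': 235.62516226999674, 'xyz': array([0.55025971, 0.06474842, 0.37338177]), 'rotation': array([[ 9.99999174e-01,  1.72473320e-04, -1.27406021e-03],
       [-1.61956395e-04, -9.66168577e-01, -2.57911330e-01],
       [-1.27543976e-03,  2.57911323e-01, -9.66167751e-01]])}
```

View pics/scene0.png

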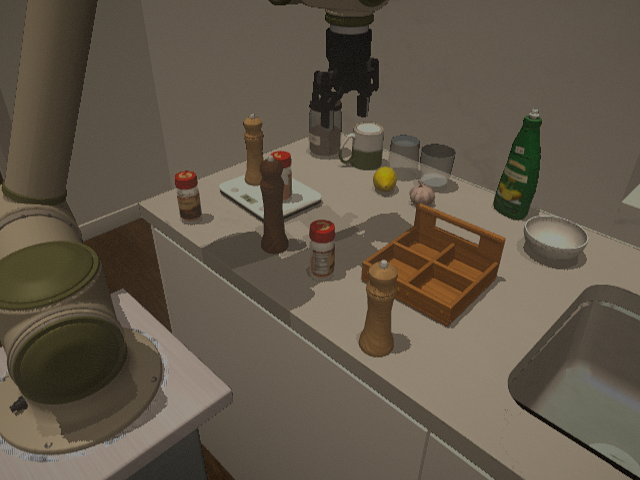

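View pics/side0.png

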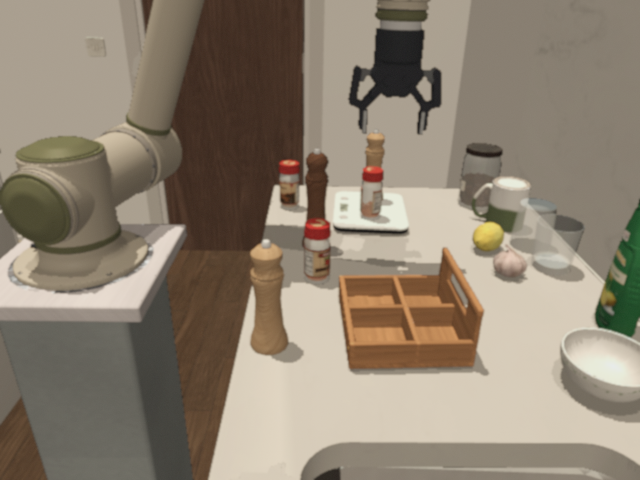

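View pics/wrist0.png

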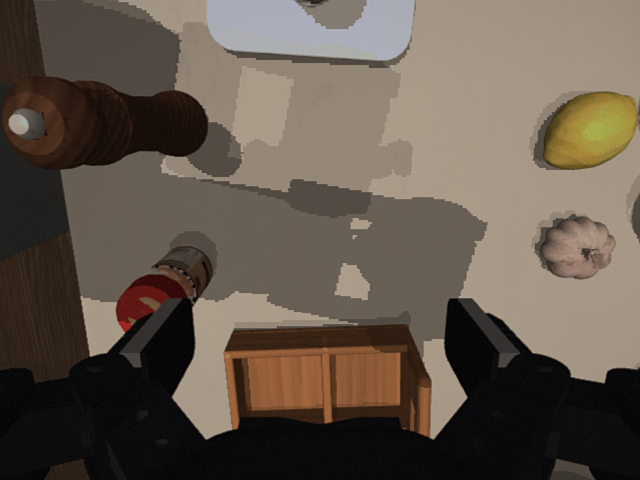

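```bash
python3 - <<'E'
import cv2,numpy as np
def c(src,boxes,out):
    im=cv2.imread(src); t=[]
    for (x,y) in boxes:
        p=im[y:y+120,x:x+80]; p=cv2.resize(p,None,fx=5,fy=5,interpolation=cv2.INTER_CUBIC)
        for k in range(0,80,10): cv2.putText(p,str(x+k),(k*5,10),0,.3,(0,255,255),1); cv2.line(p,(k*5,12),(k*5,600),(0,255,255) if k%20==0 else (90,90,0),1) if k%20==0 else None
        for k in range(0,120,20): cv2.putText(p,str(y+k),(0,k*5+10),0,.35,(0,255,0),1); cv2.line(p,(0,k*5),(400,k*5),(0,255,0),1)
        t.append(p)
    cv2.imwrite(out,np.hstack(t))
c("pics/scene0.png",[(150,150),(240,150)],"pics/zs1.png")
c("pics/scene0.png",[(290,200),(340,250)],"pics/zs2.png")
c("pics/side0.png",[(255,140),(295,140)],"pics/zd1.png")
c("pics/side0.png",[(290,200),(235,235)],"pics/zd2.png")
E
```

```text
(no output)
```

View pics/zs1.png

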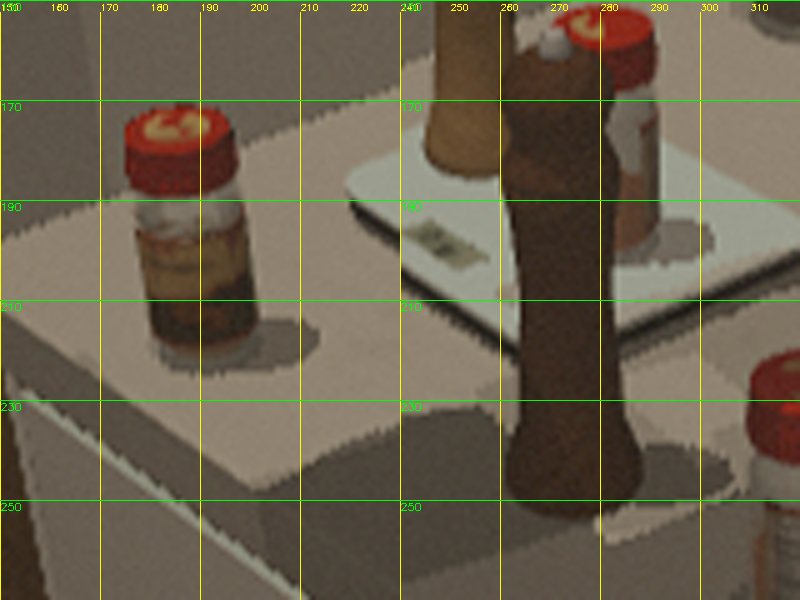

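View pics/zs2.png

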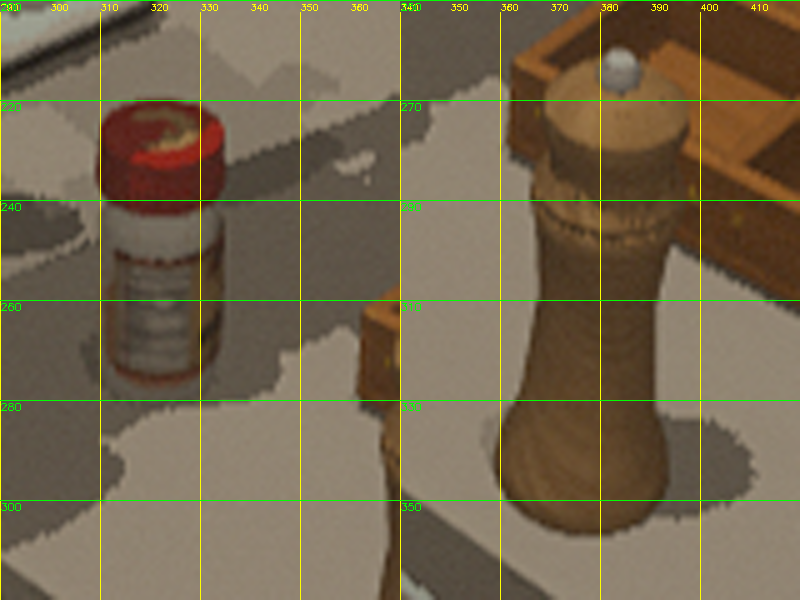

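View pics/zd1.png

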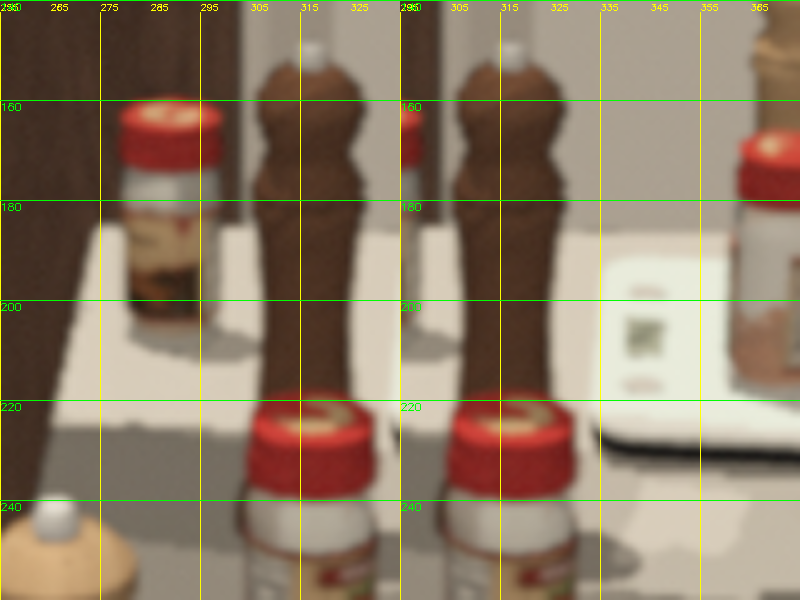

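View pics/zd2.png

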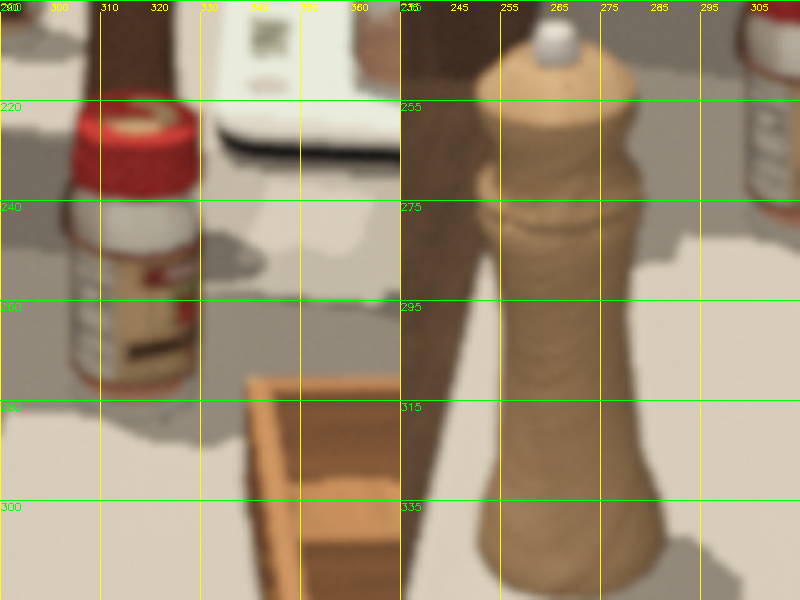

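```bash
python3 - <<'E'
import cv2,numpy as np
def c(src,x,y,out):
    im=cv2.imread(src); p=cv2.resize(im[y:y+120,x:x+160],None,fx=5,fy=5,interpolation=cv2.INTER_CUBIC)
    for k in range(0,160,20): cv2.putText(p,str(x+k),(k*5,10),0,.35,(0,255,255),1); cv2.line(p,(k*5,12),(k*5,600),(0,255,255),1)
    for k in range(0,120,20): cv2.putText(p,str(y+k),(0,k*5+10),0,.35,(0,255,0),1); cv2.line(p,(0,k*5),(800,k*5),(0,255,0),1)
    cv2.imwrite(out,p)
c("pics/scene0.png",352,202,"pics/zc1.png")
c("pics/side0.png",330,250,"pics/zc2.png")
E
```

```text
(no output)
```

View pics/zc1.png

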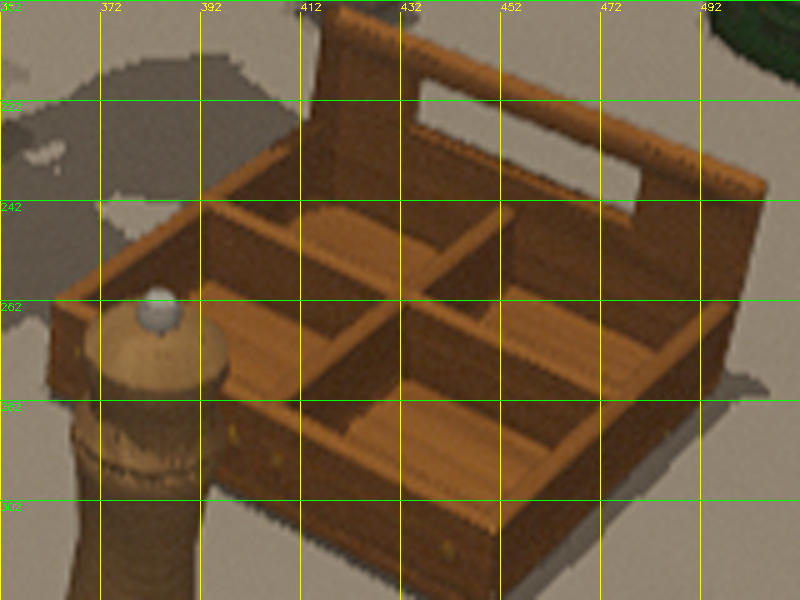

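View pics/zc2.png

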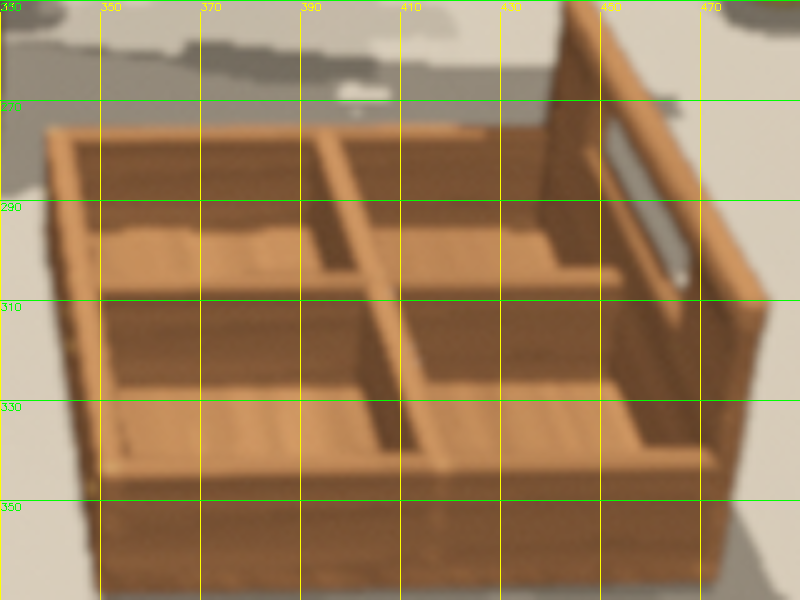

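```bash
cat > h.py <<'E'
import numpy as np
from rig import env,optics
from scipy.optimize import least_squares
def proj(P,X):
    R=np.array(P["rotation"]); c=(np.atleast_2d(X)-P["xyz"])@R
    return np.c_[P["fx"]*c[:,0]/c[:,2]+P["cx"],P["fy"]*c[:,1]/c[:,2]+P["cy"]]
def plane(P,uv,z):
    d=np.array(P["rotation"])@np.array([(uv[0]-P["cx"])/P["fx"],(uv[1]-P["cy"])/P["fy"],1])
    return P["xyz"]+d*(z-P["xyz"][2])/d[2]
E
python3 - <<'E'
from h import *
np.set_printoptions(precision=4,suppress=True)
S=optics.camera_params("scene");D=optics.camera_params("side")
obs={"tall":((271,158.5),(317.4,151),.191),"short":((384,263.8),(266.4,243.8),.158),"jarL":((186.3,175.8),(289,163),.106),"jarC":((322,226),(317.2,224.5),.106)}
for n,(a,b,z) in obs.items():
    r=least_squares(lambda X:np.r_[proj(S,X)[0]-a,proj(D,X)[0]-b],[.4,0,.1])
    print(n,plane(S,a,z),plane(D,b,z),"tri",r.x,r.cost)
L=np.array([[-85,90,45],[-85,-90,45],[5,0,45],[85,-90,96]])/1e3
so=np.array([[363,262],[451,308.5],[433.5,261],[505,239]]);do=np.array([[339.5,276],[351,345],[406,306.5],[483.5,310]])
def W(p):
    c,s=np.cos(p[2]),np.sin(p[2]); return np.c_[L[:,0]*c-L[:,1]*s+p[0],L[:,0]*s+L[:,1]*c+p[1],L[:,2]]
f=lambda p:np.r_[(proj(S,W(p))-so).ravel(),(proj(D,W(p))-do).ravel()]
r=least_squares(f,[.5,-.2,0]);print("caddy",r.x,np.degrees(r.x[2]),f(r.x))
for n,q in dict(FL=(-38,43),FR=(-38,-43),BL=(43,43),BR=(43,-43)).items():
    c,s=np.cos(r.x[2]),np.sin(r.x[2]);x,y=np.array(q)/1e3
    print(n,r.x[0]+c*x-s*y,r.x[1]+s*x+c*y)
for n,a,b in (("scalemilltop",(253.5,116),(376,133)),):
    print(n,plane(S,a,.176),plane(D,b,.176))
print("scalejar",plane(S,(283,155),.124),plane(D,(372,171),.124))
E
```

```text
tall [0.4249 0.0642 0.191 ] [0.4262 0.0662 0.191 ] tri [0.426  0.0654 0.1907] 0.07631864021186557
short [ 0.3611 -0.2491  0.158 ] [ 0.3613 -0.2481  0.158 ] tri [ 0.3613 -0.249   0.1582] 0.03802681547883184
jarL [0.3627 0.2594 0.106 ] [0.3641 0.2605 0.106 ] tri [0.3638 0.2612 0.1053] 0.03948089745112281
jarC [ 0.426  -0.0642  0.106 ] [ 0.4274 -0.0698  0.106 ] tri [ 0.4277 -0.0626  0.1035] 0.2040490271540219
caddy [ 0.5513 -0.2159  0.0414] 2.371388456907257 [-0.6533 -0.6331  0.8509 -0.2755  0.0707 -1.0245  2.4623 -1.6822 -0.9915
 -1.0701 -1.7234 -0.1249 -1.1061 -1.1061  1.3864  0.1111]
FL 0.5115058055512939 -0.174519157984985
FR 0.515064203550948 -0.260445509028632
BL 0.5924364385110079 -0.17116764358996203
BR 0.595994836510662 -0.25709399463360905
scalemilltop [0.5569 0.2761 0.176 ] [0.5543 0.2661 0.176 ]
scalejar [0.5434 0.1668 0.124 ] [0.5388 0.1606 0.124 ]
```

```bash
Y='[-1,[0,0,0],1]'; python3 -m inch '[[-1,[0,0,0],1],[-1,[0,0,0],1],[-1,[0,0,0],1],[-1,[0,0,0],1],[-1,[0,0,0],1],[-1,[0,0,0],1],[-1,[0,0,0],1],[-1,[0,0,0],1]]' 40
python3 -m inch '[[-1,[0,0,0],1],[-1,[0,0,0],1],[-1,[0,0,0],1],[-1,[0,0,0],1],[-1,[0,0,0],1],[-1,[0,0,0],1],[-1,[0,0,0],1],[-1,[0,0,0],1]]'
python3 -m inch '[[-1,[0,0,0],1],[-1,[0,0,0],1],[-1,[0,-0.7,0.4],0],[-1,[0,-0.7,0.4],0],[-1,[0,-0.7,0.4],0],[-1,[0,-0.7,0.4],0],[-1,[0,-0.7,0.3],0],[-1,[0,-0.6,0.3],0]]'
```

```text
time_s: 0.82
position: [0.55, 0.0, 0.4045]
tool_rot: [[-0.001, 0.646, 0.763], [0.0, 0.763, -0.646], [-1.0, -0.0, -0.001]]
ft_force: [0.6, -0.6, 0.7]
grip_width: 0.0854
time_s: 1.48
position: [0.55, 0.0, 0.4044]
tool_rot: [[-0.001, 0.986, 0.169], [0.0, 0.169, -0.986], [-1.0, -0.001, -0.0]]
ft_force: [-0.3, 0.0, -0.4]
grip_width: 0.0854
time_s: 2.15
position: [0.4257, -0.0663, 0.4045]
tool_rot: [[-0.001, 1.0, -0.0], [0.0, -0.0, -1.0], [-1.0, -0.001, -0.0]]
ft_force: [1.1, -0.6, 0.6]
grip_width: 0.0852
```

```bash
python3 - <<'E'
from h import *
import cv2
P=optics.camera_params("wrist");im=optics.get_image("wrist")[:,:,::-1].copy()
t=np.linspace(0,2*np.pi,40)
for (x,y,z,r) in ((.427,-.066,.106,.0223),(.426,.0653,.19,.0065),(.426,.0653,0,.0275),(.427,-.066,0,.021)):
    p=proj(P,np.c_[x+r*np.cos(t),y+r*np.sin(t),0*t+z]).astype(int); cv2.polylines(im,[p],True,(0,255,0),1)
cv2.imwrite("pics/w1.png",im)
E
```

```text
(no output)
```

View pics/w1.png

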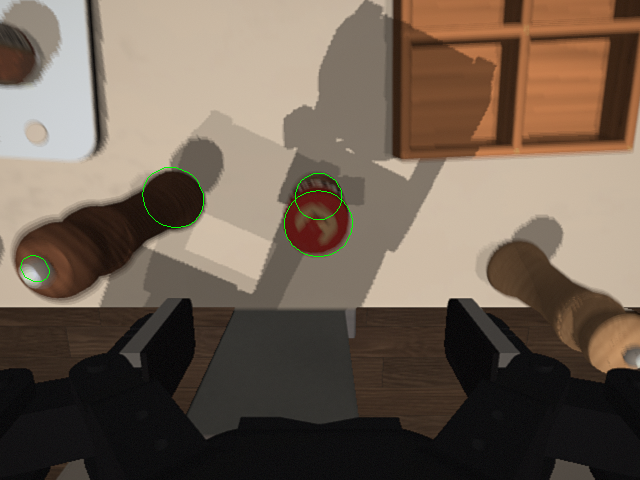

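The wrist view overlays match the jar cap (318,222) and tall mill (35,268). Descend and grasp.

```bash
python3 -m inch '[[-1,[0.7,0,0],0],[-1,[0.7,0,0],0],[-1,[0.7,0,0],0],[-1,[0.7,0,0],0],[-1,[0.7,0,0],0],[-1,[0.7,0,0],0],[-1,[0.5,0,0],0],[-1,[0.5,0,0],0]]'
python3 -m inch '[[1,[0,0,0],0],[1,[0,0,0],0],[1,[0,0,0],0],[1,[0,0,0],0],[1,[0,0,0],0],[1,[0,0,0],0],[1,[0,0,0],0],[1,[0,0,0],0]]' 40
```

```text
time_s: 2.87
position: [0.4269, -0.0659, 0.2477]
tool_rot: [[-0.001, 1.0, -0.0], [0.0, -0.0, -1.0], [-1.0, -0.001, -0.0]]
ft_force: [0.9, 0.0, 0.0]
grip_width: 0.0852
time_s: 3.53
position: [0.4272, -0.066, 0.2497]
tool_rot: [[0.002, 1.0, 0.0], [-0.001, 0.0, -1.0], [-1.0, 0.002, 0.001]]
ft_force: [-0.4, 0.9, 7.4]
grip_width: 0.043
```

```bash
python3 -m inch '[[1,[-0.2,0,0],0],[1,[-0.4,0,0],0],[1,[-0.6,0,0],0],[1,[-0.6,0,0],0],[1,[-0.5,0,0],0],[1,[-0.3,0,0],0],[1,[0,0,0],0],[1,[0,0,0],0]]' 40
python3 - <<'E'
from h import *
import cv2
for n in("side",):
    cv2.imwrite(f"pics/{n}2.png",optics.get_image(n)[:,:,::-1])
print(env.observe())
E
```

```text
time_s: 4.2
position: [0.4268, -0.0659, 0.3271]
tool_rot: [[0.001, 1.0, 0.0], [-0.0, 0.0, -1.0], [-1.0, 0.001, 0.0]]
ft_force: [0.2, 0.2, -0.9]
grip_width: 0.0436
{'time_s': 4.25, 'q': array([-2.45687271e+01,  1.49323202e+01,  9.94126186e+01, -6.47627248e-03,
        6.56754166e+01,  6.54314319e+01]), 'qvel': array([-0.15640077,  0.80433213,  0.47478261,  0.04369938, -0.0859776 ,
        0.04359159]), 'joint_efforts': array([ 3.77055584e-02, -3.52082098e+01, -1.96508431e+01,  1.89548036e-04,
        1.99945446e-02,  5.58736895e-05]), 'position': array([ 0.42674782, -0.06591116,  0.32651139]), 'tool_rot': array([[-3.65926351e-04,  9.99999932e-01,  4.37930281e-05],
       [ 5.40411838e-05,  4.38128061e-05, -9.99999998e-01],
       [-9.99999932e-01, -3.65923984e-04, -5.40572124e-05]]), 'ft_force': array([-0.59819624, -0.36499413, -0.89746899]), 'wrist_torque': array([0.03367623, 0.03538129, 0.02969455]), 'grip_width': 0.04356043734542915}
```

View pics/side2.png

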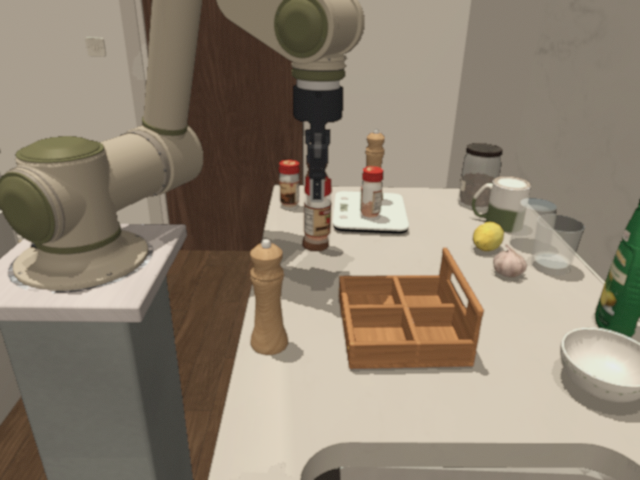

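```bash
python3 -m inch '[[1,[0,0.4,0.5],0],[1,[0,0.8,0.9],0],[1,[0,0.8,0.9],0],[1,[0,0.8,0.9],0],[1,[0,0.8,0.9],0],[1,[0,0.8,0.9],0],[1,[0,0.8,0.9],0],[1,[0,0.4,0.5],0]]' 40
cat > ov.py <<'E'
from h import *
import cv2,sys
def caddy(P,im,p,col=(0,255,0)):
    c,s=np.cos(p[2]),np.sin(p[2])
    def T(L):
        L=np.array(L)/1e3; return np.c_[L[:,0]*c-L[:,1]*s+p[0],L[:,0]*s+L[:,1]*c+p[1],L[:,2]]
    def box(a,b,d,e,z): 
        q=proj(P,T([(a,d,z),(b,d,z),(b,e,z),(a,e,z)])); cv2.polylines(im,[q.round().astype(int)],True,col,1)
    box(-85,85,-90,90,45);box(77,85,-90,90,96)
    for a,b in((-77,1),(9,77)):
        for d,e in((4,82),(-82,-4)): box(a,b,d,e,45)
    box(-85,85,-90,90,0)
if __name__=="__main__":
    n=sys.argv[1];P=optics.camera_params(n);raw=optics.get_image(n)[:,:,::-1].copy();im=raw.copy()
    cv2.imwrite("pics/raw_"+sys.argv[2],raw)
    np.save("pics/P_"+sys.argv[2]+".npy",P,allow_pickle=True)
    caddy(P,im,(.5513,-.2159,.0414)); cv2.imwrite("pics/"+sys.argv[2],im)
E
python3 ov.py wrist w3.png;python3 ov.py scene s3.png;
```

```text
time_s: 4.92
position: [0.5966, -0.2607, 0.3248]
tool_rot: [[-0.001, 1.0, -0.001], [0.0, -0.001, -1.0], [-1.0, -0.001, -0.0]]
ft_force: [-0.4, 0.7, -0.9]
grip_width: 0.0432
```

View pics/w3.png

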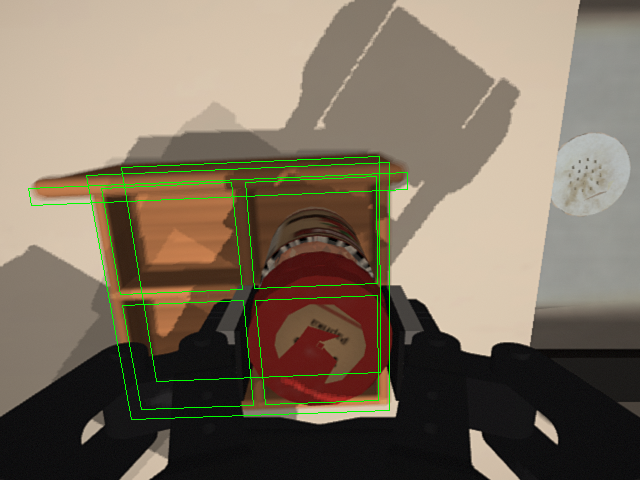

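View pics/s3.png

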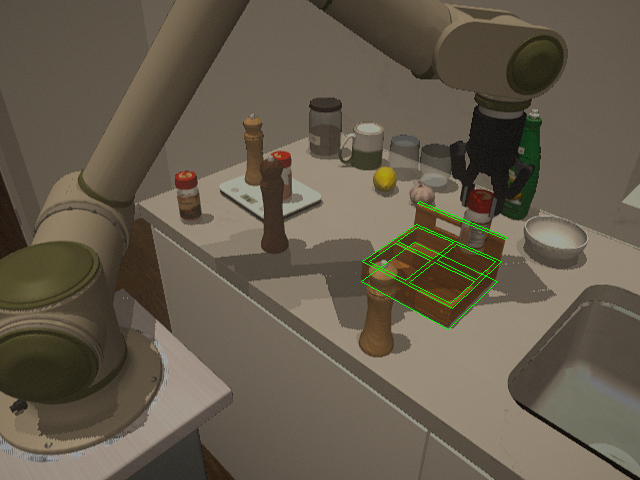

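```bash
python3 - <<'E'
import cv2
im=cv2.imread("pics/raw_w3.png")[140:420,20:420]
im=cv2.convertScaleAbs(im,alpha=1.5,beta=10)
p=cv2.resize(im,None,fx=2,fy=2,interpolation=cv2.INTER_CUBIC)
for k in range(0,400,40): cv2.putText(p,str(20+k),(k*2,8),0,.35,(255,255,0),1); cv2.line(p,(k*2,10),(k*2,560),(255,255,0),1)
for k in range(0,280,40): cv2.putText(p,str(140+k),(0,k*2+10),0,.35,(0,255,0),1); cv2.line(p,(0,k*2),(800,k*2),(0,255,0),1)
cv2.imwrite("pics/zw3.png",p)
E
```

```text
(no output)
```

View pics/zw3.png

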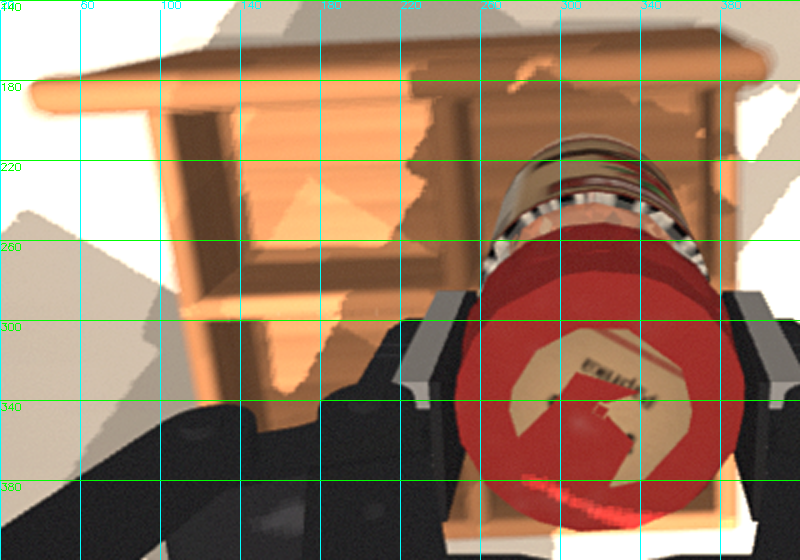

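```bash
python3 - <<'E'
from h import *
np.set_printoptions(precision=2,suppress=True)
S=optics.camera_params("scene");D=optics.camera_params("side");W3=np.load("pics/P_w3.png.npy",allow_pickle=True).item()
L=np.array([[-85,90,45],[-85,-90,45],[5,0,45],[85,-90,96]])/1e3
so=np.array([[363,262],[451,308.5],[433.5,261],[505,239]]);do=np.array([[339.5,276],[351,345],[406,306.5],[483.5,310]])
# wrist: x-direction constraints (image v mostly): divider centre at u150, front outer at u300, panel mid
def T(p,L):
    L=np.array(L,float); c,s=np.cos(p[2]),np.sin(p[2]); return np.c_[L[:,0]*c-L[:,1]*s+p[0],L[:,0]*s+L[:,1]*c+p[1],L[:,2]]
def vline(p,a,b,u):
    q=proj(W3,T(p,[a,b])/1); t=(u-q[0,0])/(q[1,0]-q[0,0]); return q[0,1]+t*(q[1,1]-q[0,1])
def uline(p,a,b,v):
    q=proj(W3,T(p,[a,b])); t=(v-q[0,1])/(q[1,1]-q[0,1]); return q[0,0]+t*(q[1,0]-q[0,0])
fw=lambda p:np.array([vline(p,(.005,.09,.045),(.005,0,.045),150)-291.5,vline(p,(-.085,0,.045),(-.085,-.09,.045),310)-402,
 uline(p,(-.085,.09,.045),(.085,.09,.045),293)-110.5,uline(p,(-.085,-.09,.045),(.085,-.09,.045),250)-389,
 vline(p,(.081,.09,.096),(.081,-.09,.096),60)-187,vline(p,(.081,.09,.096),(.081,-.09,.096),340)-170])
fs=lambda p:(proj(S,T(p,L))-so).ravel();fd=lambda p:(proj(D,T(p,L))-do).ravel()
for n,f in(("s",fs),("d",fd),("w",fw),("all",lambda p:np.r_[fs(p),fd(p),fw(p)/2])):
    r=least_squares(f,[.55,-.2,0]);x=r.x;print(n,x[:2]*1e3,np.degrees(x[2]),r.cost, f(x))
E
```

```text
s [ 548.77 -216.18] 2.362062301919561 3.8276925958944124 [-1.46  0.02  0.11  0.55 -0.61 -0.37  1.9  -1.04]
d [ 551.97 -216.51] 2.3308774587926564 3.9738864258702478 [-0.49 -0.9  -1.19  0.14 -0.55 -0.87  2.06  0.41]
w [ 557.   -216.76] 3.5637365782180934 6.2238931910680435 [ 0.44  2.67 -1.24  1.2  -0.48 -1.38]
all [ 554.24 -215.43] 2.248950594666026 36.64777005323201 [ 0.23 -1.55  1.47 -1.31  0.81 -1.84  3.11 -2.39  0.97 -1.25  0.41 -0.42
  0.88 -1.26  3.51  0.01  1.13  3.5  -1.65 -0.1   0.81  3.63]
```

```bash
python3 -m inch '[[1,[0,0.1,-0.1],0],[1,[0.3,0,0],0],[1,[0.4,0,0],0],[1,[0.4,0,0],0],[1,[0.4,0,0],0],[1,[0.3,0,0],0],[1,[0.2,0,0],0],[1,[0,0,0],0]]'
python3 -m inch '[[1,[0.05,0,0],0],[1,[0,0,0],0],[1,[0.03,0,0],0],[1,[0,0,0],0],[1,[0,0,0],0],[1,[0,0,0],0],[1,[0,0,0],0],[1,[0,0,0],0]]'
```

```text
time_s: 5.68
position: [0.5977, -0.2544, 0.2653]
tool_rot: [[-0.002, 1.0, 0.0], [0.002, 0.0, -1.0], [-1.0, -0.002, -0.002]]
ft_force: [-0.4, 0.1, -1.2]
grip_width: 0.0433
time_s: 6.35
position: [0.598, -0.255, 0.2644]
tool_rot: [[0.0, 1.0, -0.0], [-0.0, -0.0, -1.0], [-1.0, 0.0, 0.0]]
ft_force: [-0.9, 0.4, -0.5]
grip_width: 0.0434
```

```bash
python3 -m inch '[[1,[0.04,0,0],0],[1,[0,0,0],0],[1,[0.04,0,0],0],[1,[0,0,0],0],[1,[0.04,0,0],0],[1,[0,0,0],0],[1,[0,0,0],0],[1,[0,0,0],0]]'
python3 ov.py side d4.png
```

```text
time_s: 7.02
position: [0.5981, -0.2549, 0.2618]
tool_rot: [[0.002, 1.0, 0.0], [-0.001, 0.0, -1.0], [-1.0, 0.002, 0.001]]
ft_force: [-0.7, 0.2, 7.1]
grip_width: 0.0432
```

View pics/raw_d4.png

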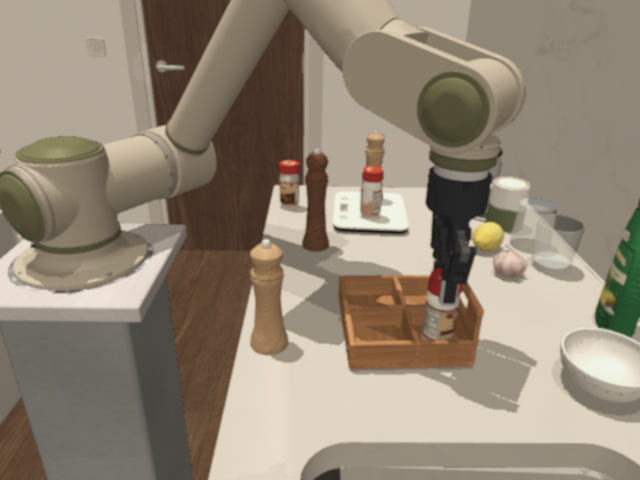

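```bash
python3 -m inch '[[0.5,[0,0,0],0],[0,[0,0,0],0],[-0.4,[0,0,0],0],[-0.5,[0,0,0],0],[-0.6,[0,0,0],0],[-0.6,[0,0,0],0],[-0.6,[0,0,0],0],[-0.6,[0,0,0],0]]'
python3 -m inch '[[-0.6,[-0.2,0,0],0],[-0.6,[-0.3,0,0],0],[-0.6,[-0.6,0,0],0],[-0.6,[-0.9,0,0],0],[-0.6,[-0.9,0,0],0],[-0.6,[-0.9,0,0],0],[-0.6,[-0.6,0,0],0],[-0.6,[-0.3,0,0],0]]'
python3 ov.py side d5.png; python3 ov.py wrist w5.png
```

```text
time_s: 7.73
position: [0.598, -0.2551, 0.2606]
tool_rot: [[-0.0, 1.0, -0.0], [0.0, -0.0, -1.0], [-1.0, -0.0, -0.0]]
ft_force: [0.5, -0.1, -1.1]
grip_width: 0.0683
time_s: 8.4
position: [0.5977, -0.2548, 0.4058]
tool_rot: [[0.005, 1.0, 0.0], [-0.003, 0.0, -1.0], [-1.0, 0.005, 0.003]]
ft_force: [-0.5, -0.7, 0.8]
grip_width: 0.0683
```

View pics/raw_d5.png

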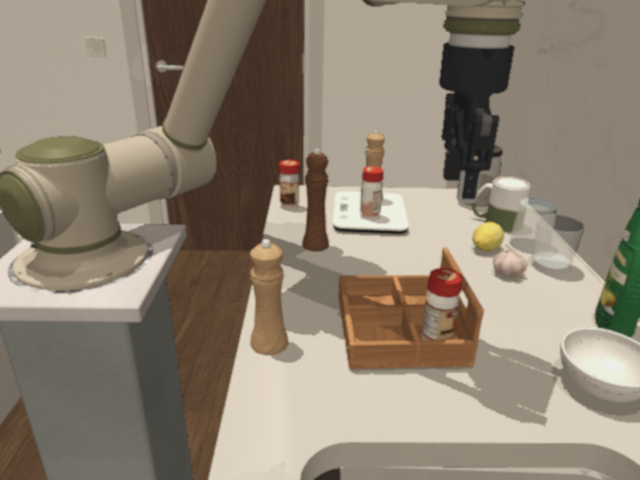

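View pics/w5.png

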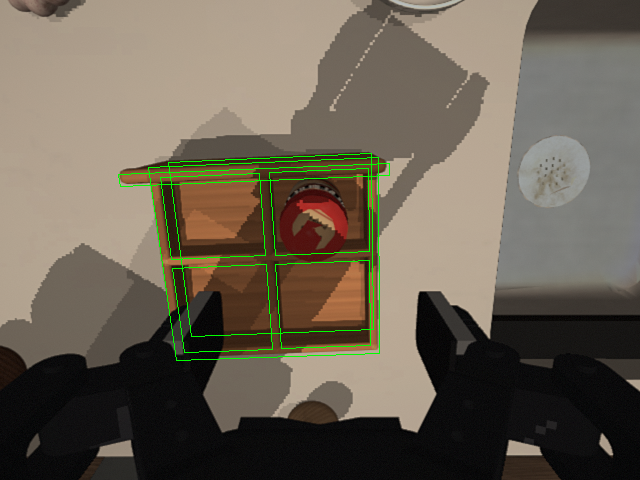

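```bash
python3 -m inch '[[-0.7,[-0.2,-0.2,-0.4],0],[-0.8,[-0.2,-0.3,-0.7],0],[-0.9,[-0.2,-0.3,-0.7],0],[-1,[0,-0.4,-0.8],0],[-1,[0,-0.4,-0.8],0],[-1,[0,-0.4,-0.8],0],[-1,[0,-0.4,-0.8],0],[-1,[0,-0.4,-0.8],0]]'
python3 -m inch '[[-1,[0,-0.4,-0.8],0],[-1,[0,-0.4,-0.8],0],[-1,[0,-0.4,-0.8],0],[-1,[0,-0.4,-0.8],0],[-1,[0,-0.4,-0.8],0],[-1,[0,-0.4,-0.8],0],[-1,[0,-0.4,-0.8],0],[-1,[0,-0.4,-0.8],0]]'
python3 -m inch '[[-1,[0,-0.4,-0.8],0],[-1,[0,-0.4,-0.8],0],[-1,[0,-0.4,-0.8],0],[-1,[0,-0.4,-0.8],0],[-1,[0,-0.2,-0.6],0],[-1,[0,0,-0.4],0],[-1,[0,0,-0.2],0],[-1,[0,0,0],0]]'
```

```text
time_s: 9.17
position: [0.5126, -0.0792, 0.4185]
tool_rot: [[-0.003, 1.0, 0.0], [0.001, 0.0, -1.0], [-1.0, -0.003, -0.001]]
ft_force: [0.9, -0.4, 0.4]
grip_width: 0.0853
time_s: 9.83
position: [0.4162, 0.1124, 0.4187]
tool_rot: [[-0.003, 1.0, 0.0], [0.0, 0.0, -1.0], [-1.0, -0.003, -0.0]]
ft_force: [-1.0, -0.3, -0.3]
grip_width: 0.0853
time_s: 10.5
position: [0.3633, 0.2437, 0.419]
tool_rot: [[-0.002, 1.0, 0.002], [-0.0, 0.002, -1.0], [-1.0, -0.002, 0.0]]
ft_force: [0.4, -0.6, 0.1]
grip_width: 0.0858
```

```bash
python3 -m inch '[[-1,[0,0,-0.3],0],[-1,[0,0,-0.25],0],[-1,[0.3,0,0],0],[-1,[0.5,0,0],0],[-1,[0.5,0,0],0],[-1,[0.5,0,0],0],[-1,[0.3,0,0],0],[-1,[0,0,0],0]]'
python3 - <<'E'
from h import *
import cv2
print(env.observe()["position"])
P=optics.camera_params("wrist");im=optics.get_image("wrist")[:,:,::-1].copy()
t=np.linspace(0,2*np.pi,40)
for (x,y,z,r) in ((.3635,.2605,.106,.0223),(.3635,.2605,0,.021)):
    p=proj(P,np.c_[x+r*np.cos(t),y+r*np.sin(t),0*t+z]).astype(int); cv2.polylines(im,[p],True,(0,255,0),1)
cv2.imwrite("pics/w6.png",im)
E
```

```text
time_s: 11.17
position: [0.3638, 0.2591, 0.3545]
tool_rot: [[-0.004, 1.0, -0.001], [-0.002, -0.001, -1.0], [-1.0, -0.004, 0.002]]
ft_force: [0.1, 0.7, 0.9]
grip_width: 0.0856
[0.36379103 0.25908548 0.35449181]
```

View pics/w6.png

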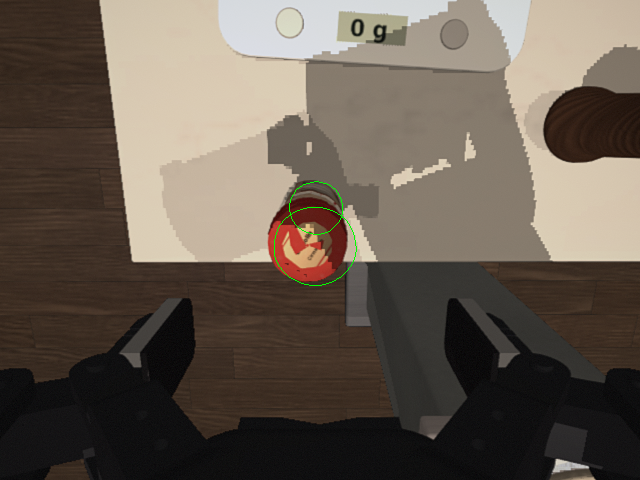

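```bash
python3 -m inch '[[-1,[0.2,0,-0.15],0],[-1,[0.5,0,0],0],[-1,[0.6,0,0],0],[-1,[0.6,0,0],0],[-1,[0.6,0,0],0],[-1,[0.6,0,0],0],[-1,[0.4,0,0],0],[-1,[0,0,0],0]]'
python3 -m inch '[[1,[0,0,0],0],[1,[0,0,0],0],[1,[0,0,0],0],[1,[0,0,0],0],[1,[0,0,0],0],[1,[0,0,0],0],[1,[0,0,0],0],[1,[0,0,0],0]]' 40
python3 -m inch '[[1,[-0.2,0,0],0],[1,[-0.5,0,0],0],[1,[-0.9,0,0],0],[1,[-1,0,0],0],[1,[-1,0,0],0],[1,[-1,0,0],0],[1,[-1,0,0],0],[1,[-1,0,0],0]]'
```

```text
time_s: 11.88
position: [0.3638, 0.2641, 0.25]
tool_rot: [[-0.003, 1.0, -0.0], [-0.001, -0.0, -1.0], [-1.0, -0.003, 0.001]]
ft_force: [-0.6, -0.5, -0.7]
grip_width: 0.0855
time_s: 12.55
position: [0.3642, 0.2641, 0.2528]
tool_rot: [[0.002, 1.0, 0.0], [0.001, 0.0, -1.0], [-1.0, 0.002, -0.001]]
ft_force: [0.3, 0.6, 6.6]
grip_width: 0.0433
time_s: 13.22
position: [0.3633, 0.2637, 0.4519]
tool_rot: [[0.0, 1.0, 0.0], [0.0, 0.0, -1.0], [-1.0, 0.0, -0.0]]
ft_force: [0.5, -0.1, -1.5]
grip_width: 0.0429
```

```bash
python3 ov.py side d7.png; python3 ov.py scene s7.png
```

```text
(no output)
```

View pics/raw_s7.png

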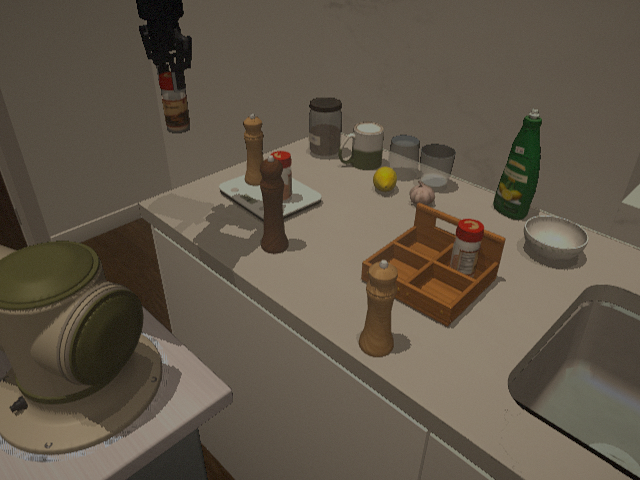

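```bash
python3 -m inch '[[1,[-0.6,0,0.2],0],[1,[-0.5,0.2,0.5],0],[1,[-0.2,0.4,0.8],0],[1,[0,0.4,0.8],0],[1,[0,0.4,0.8],0],[1,[0,0.4,0.8],0],[1,[0,0.4,0.8],0],[1,[0,0.4,0.8],0]]'
python3 -m inch '[[1,[0,0.4,0.8],0],[1,[0,0.4,0.8],0],[1,[0,0.4,0.8],0],[1,[0,0.4,0.8],0],[1,[0,0.4,0.8],0],[1,[0,0.4,0.8],0],[1,[0,0.4,0.8],0],[1,[0,0.4,0.8],0]]'
python3 -m inch '[[1,[0.2,0.4,0.8],0],[1,[0.4,0.4,0.8],0],[1,[0.6,0.4,0.5],0],[1,[0.8,0.4,0.2],0],[1,[0.8,0.3,0.1],0],[1,[0.6,0.1,0],0],[1,[0.3,0,0],0],[1,[0,0,0],0]]'
```

```text
time_s: 13.98
position: [0.4421, 0.0977, 0.4882]
tool_rot: [[-0.001, 1.0, -0.0], [0.0, -0.0, -1.0], [-1.0, -0.001, -0.0]]
ft_force: [0.2, 0.2, -0.9]
grip_width: 0.0432
time_s: 14.65
position: [0.5382, -0.0942, 0.488]
tool_rot: [[-0.001, 1.0, -0.0], [0.001, -0.0, -1.0], [-1.0, -0.001, -0.001]]
ft_force: [-0.0, -0.0, -1.0]
grip_width: 0.0434
time_s: 15.32
position: [0.5978, -0.1649, 0.3752]
tool_rot: [[-0.005, 1.0, -0.0], [0.002, -0.0, -1.0], [-1.0, -0.005, -0.002]]
ft_force: [-0.2, 0.7, -0.4]
grip_width: 0.0437
```

```bash
python3 -m inch '[[1,[0.2,-0.05,0.2],0],[1,[0.5,0,0],0],[1,[0.7,0,0],0],[1,[0.7,0,0],0],[1,[0.6,0,0],0],[1,[0.4,0,0],0],[1,[0.2,0,0],0],[1,[0,0,0],0]]'
python3 -m inch '[[1,[0.05,0,0],0],[1,[0.05,0,0],0],[1,[0.05,0,0],0],[1,[0,0,0],0],[1,[0,0,0],0],[1,[0,0,0],0],[1,[0,0,0],0],[1,[0,0,0],0]]'
python3 ov.py side d8.png
```

```text
time_s: 15.98
position: [0.5963, -0.1712, 0.2786]
tool_rot: [[-0.0, 1.0, -0.0], [0.0, -0.0, -1.0], [-1.0, -0.0, -0.0]]
ft_force: [0.4, 0.5, -0.2]
grip_width: 0.0432
time_s: 16.65
position: [0.5965, -0.171, 0.2743]
tool_rot: [[0.0, 1.0, 0.0], [-0.0, 0.0, -1.0], [-1.0, 0.0, 0.0]]
ft_force: [0.5, 1.0, -1.2]
grip_width: 0.043
```

View pics/raw_d8.png

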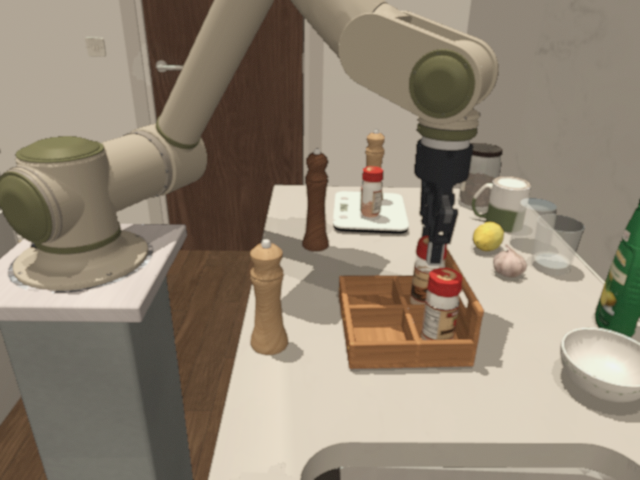

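Inside the pocket, jar 2 at (427,265), other jar undisturbed. Lower in small steps to contact.

```bash
python3 -m inch '[[1,[0.06,0,0],0],[1,[0.06,0,0],0],[1,[0.06,0,0],0],[1,[0.04,0,0],0],[1,[0,0,0],0],[1,[0,0,0],0],[1,[0,0,0],0],[1,[0,0,0],0]]'
python3 -m inch '[[1,[0.04,0,0],0],[1,[0,0,0],0],[1,[0.03,0,0],0],[1,[0,0,0],0],[1,[0,0,0],0],[1,[0,0,0],0],[1,[0,0,0],0],[1,[0,0,0],0]]'
```

```text
time_s: 17.37
position: [0.5965, -0.171, 0.2677]
tool_rot: [[0.0, 1.0, -0.0], [-0.0, -0.0, -1.0], [-1.0, 0.0, 0.0]]
ft_force: [-1.1, 0.9, -0.4]
grip_width: 0.043
time_s: 18.03
position: [0.5965, -0.171, 0.2656]
tool_rot: [[0.0, 1.0, -0.0], [-0.0, -0.0, -1.0], [-1.0, 0.0, 0.0]]
ft_force: [-0.8, -0.7, -1.6]
grip_width: 0.0433
```

```bash
python3 -m inch '[[1,[0.04,0,0],0],[1,[0,0,0],0],[1,[0.03,0,0],0],[1,[0,0,0],0],[1,[0.03,0,0],0],[1,[0,0,0],0],[1,[0,0,0],0],[1,[0,0,0],0]]'
```

```text
time_s: 18.7
position: [0.5967, -0.1709, 0.2648]
tool_rot: [[0.003, 1.0, 0.0], [-0.001, 0.0, -1.0], [-1.0, 0.003, 0.001]]
ft_force: [-1.9, 2.3, 14.3]
grip_width: 0.0433
```

```bash
python3 -m inch '[[0.5,[0,0,0],0],[0,[0,0,0],0],[-0.4,[0,0,0],0],[-0.5,[0,0,0],0],[-0.6,[0,0,0],0],[-0.6,[0,0,0],0],[-0.6,[0,0,0],0],[-0.6,[0,0,0],0]]'
python3 -m inch '[[-0.6,[-0.2,0,0],0],[-0.6,[-0.3,0,0],0],[-0.6,[-0.6,0,0],0],[-0.6,[-0.9,0,0],0],[-0.6,[-0.9,0,0],0],[-0.6,[-0.9,0,0],-0.5],[-0.6,[-0.6,0,0],-1],[-0.6,[-0.4,0,0],-1]]'
python3 -m inch '[[-1,[0,0,0],-1],[-1,[0,0,0],-1],[-1,[0,0,0],-1],[-1,[0,0,0],-1],[-1,[0,0,0],-1],[-1,[0,0,0],-1],[-1,[0,0,0],-1],[-1,[0,0,0],-1]]'
python3 -m inch '[[-1,[0,0,0],-1],[-1,[0,0,0],-1],[-1,[0,0,0],-1],[-1,[0,0,0],-1],[-1,[0,0,0],-1],[-1,[0,0,0],-1],[-1,[0,0,0],-1],[-1,[0,0,0],-0.5]]'
python3 ov.py side d9.png
```

```text
time_s: 19.37
position: [0.5965, -0.1711, 0.2623]
tool_rot: [[-0.0, 1.0, -0.0], [0.0, -0.0, -1.0], [-1.0, -0.0, -0.0]]
ft_force: [-0.8, 0.2, -0.4]
grip_width: 0.0683
time_s: 20.03
position: [0.5962, -0.1708, 0.4102]
tool_rot: [[0.004, 0.975, 0.22], [-0.002, 0.22, -0.975], [-1.0, 0.004, 0.003]]
ft_force: [-0.3, 0.1, 0.4]
grip_width: 0.0685
time_s: 20.7
position: [0.5963, -0.1709, 0.4076]
tool_rot: [[0.001, 0.605, 0.796], [-0.0, 0.796, -0.605], [-1.0, 0.0, 0.001]]
ft_force: [-0.2, 0.2, 0.1]
grip_width: 0.0851
time_s: 21.37
position: [0.5963, -0.1709, 0.4076]
tool_rot: [[0.001, -0.004, 1.0], [-0.0, 1.0, 0.004], [-1.0, -0.0, 0.001]]
ft_force: [-0.4, 0.4, -0.6]
grip_width: 0.0846
```

View pics/raw_d9.png

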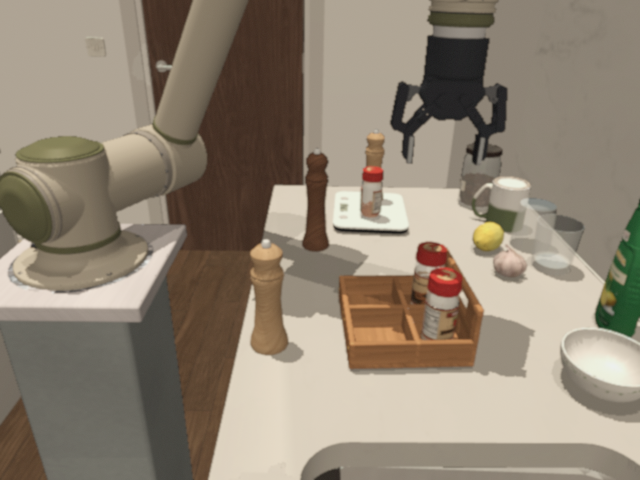

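```bash
python3 -m inch '[[-1,[0,0.4,-0.3],0],[-1,[0,0.8,-0.6],0],[-1,[0,0.8,-0.6],0],[-1,[0,0.8,-0.6],0],[-1,[0,0.8,-0.6],0],[-1,[0,0.8,-0.6],0],[-1,[0,0.8,-0.6],0],[-1,[0,0.8,-0.6],0]]'
python3 -m inch '[[-1,[0,0.8,-0.6],0],[-1,[0,0.6,-0.4],0],[-1,[0,0.4,-0.2],0],[-1,[0,0,0],0],[-1,[0,0,0],0],[-1,[0,0,0],0],[-1,[0,0,0],0],[-1,[0,0,0],0]]'
python3 - <<'E'
from h import *
import cv2
P=optics.camera_params("wrist");im=optics.get_image("wrist")[:,:,::-1].copy()
t=np.linspace(0,2*np.pi,40)
for (x,y,z,r) in ((.426,.0653,.197,.0065),(.426,.0653,.165,.022),(.426,.0653,0,.0275)):
    p=proj(P,np.c_[x+r*np.cos(t),y+r*np.sin(t),0*t+z]).astype(int); cv2.polylines(im,[p],True,(0,255,0),1)
cv2.imwrite("pics/w10.png",im)
E
```

```text
time_s: 22.08
position: [0.4602, 0.0101, 0.4073]
tool_rot: [[0.001, 0.002, 1.0], [-0.0, 1.0, -0.002], [-1.0, -0.0, 0.001]]
ft_force: [-0.5, 1.0, 0.5]
grip_width: 0.0855
time_s: 22.75
position: [0.4259, 0.0624, 0.4065]
tool_rot: [[-0.0, 0.001, 1.0], [-0.0, 1.0, -0.001], [-1.0, -0.0, -0.0]]
ft_force: [-0.4, 0.0, 0.3]
grip_width: 0.0852
```

View pics/w10.png

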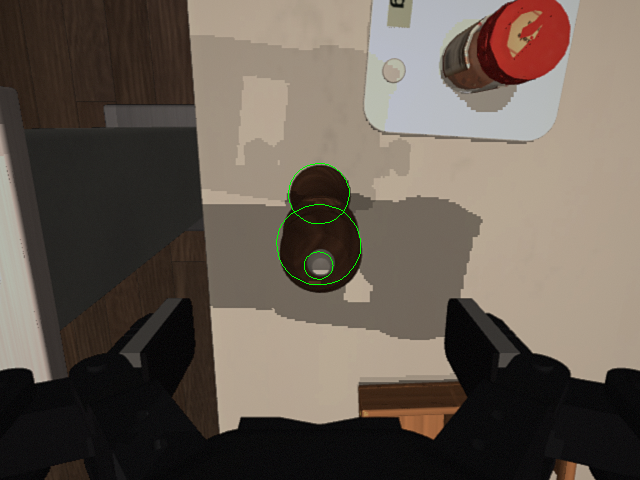

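```bash
python3 -m inch '[[-1,[0.2,0.1,0],0],[-1,[0.5,0,0],0],[-1,[0.6,0,0],0],[-1,[0.6,0,0],0],[-1,[0.6,0,0],0],[-1,[0.5,0,0],0],[-1,[0.3,0,0],0],[-1,[0,0,0],0]]'
python3 -m inch '[[1,[0,0,0],0],[1,[0,0,0],0],[1,[0,0,0],0],[1,[0,0,0],0],[1,[0,0,0],0],[1,[0,0,0],0],[1,[0,0,0],0],[1,[0,0,0],0]]' 60
python3 -m inch '[[1,[-0.2,0,0],0],[1,[-0.4,0,0],0],[1,[-0.6,0,0],0],[1,[-0.6,0,0],0],[1,[-0.6,0,0],0],[1,[-0.4,0,0],0],[1,[-0.2,0,0],0],[1,[0,0,0],0]]'
python3 ov.py side d11.png
```

```text
time_s: 23.47
position: [0.4252, 0.066, 0.3056]
tool_rot: [[-0.004, 0.0, 1.0], [0.001, 1.0, -0.0], [-1.0, 0.001, -0.004]]
ft_force: [-0.6, -0.4, -0.0]
grip_width: 0.0854
time_s: 24.13
position: [0.4257, 0.066, 0.3086]
tool_rot: [[0.003, 0.0, 1.0], [-0.0, 1.0, -0.0], [-1.0, -0.0, 0.003]]
ft_force: [0.0, -0.1, 6.0]
grip_width: 0.0394
time_s: 24.8
position: [0.4254, 0.066, 0.3987]
tool_rot: [[0.002, -0.0, 1.0], [-0.0, 1.0, 0.0], [-1.0, -0.0, 0.002]]
ft_force: [0.0, 0.0, -1.6]
grip_width: 0.0397
```

View pics/raw_d11.png

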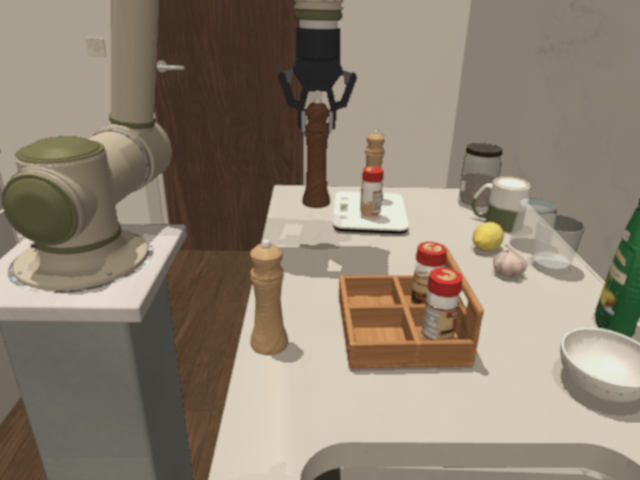

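```bash
python3 -m inch '[[1,[0,-0.3,0.1],0],[1,[0,-0.7,0.25],0],[1,[0,-0.8,0.3],0],[1,[0,-0.8,0.3],0],[1,[0,-0.8,0.3],0],[1,[0,-0.8,0.3],0],[1,[0,-0.8,0.3],0],[1,[0,-0.8,0.3],0]]'
python3 -m inch '[[1,[0,-0.8,0.3],0],[1,[0,-0.8,0.3],0],[1,[0,-0.6,0.2],0],[1,[0,-0.4,0.2],0],[1,[0,-0.3,0.1],0],[1,[0,-0.1,0],0],[1,[0,0,0],0],[1,[0,0,0],0]]'
python3 ov.py side d12.png;python3 ov.py wrist w12.png
```

```text
time_s: 25.52
position: [0.4903, -0.11, 0.3964]
tool_rot: [[-0.002, 0.0, 1.0], [0.001, 1.0, -0.0], [-1.0, 0.001, -0.002]]
ft_force: [0.3, 0.7, -2.0]
grip_width: 0.0397
time_s: 26.18
position: [0.5227, -0.1977, 0.3972]
tool_rot: [[-0.001, -0.0, 1.0], [0.001, 1.0, 0.0], [-1.0, 0.001, -0.001]]
ft_force: [-0.0, -0.1, -1.9]
grip_width: 0.0395
```

View pics/raw_d12.png

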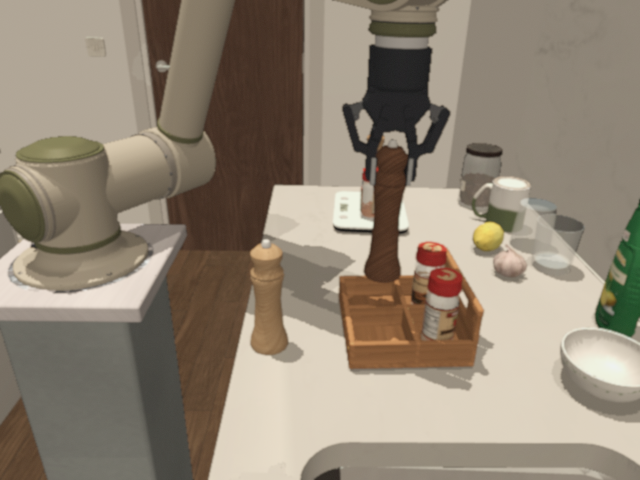

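View pics/raw_w12.png

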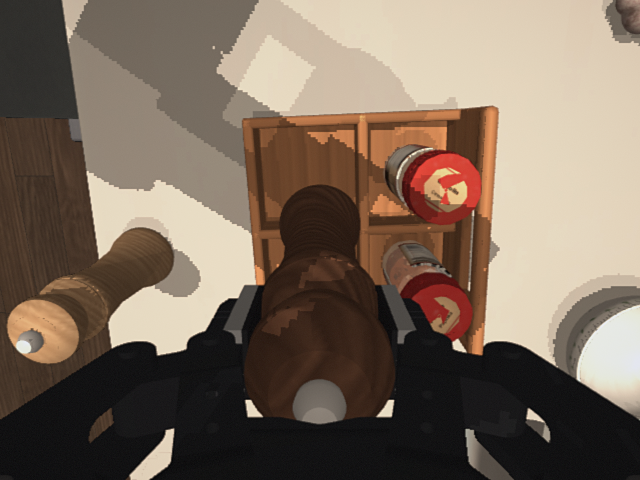

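```bash
python3 -m inch '[[1,[0,0.4,-0.15],0],[1,[0,0.35,-0.1],0],[1,[0,0,0],0],[1,[0.4,0,0],0],[1,[0.4,0,0],0],[1,[0.3,0,0],0],[1,[0,0,0],0],[1,[0,0,0],0]]'
python3 ov.py scene s13.png
```

```text
time_s: 26.95
position: [0.5155, -0.1754, 0.3645]
tool_rot: [[-0.0, -0.0, 1.0], [0.0, 1.0, 0.0], [-1.0, 0.0, -0.0]]
ft_force: [0.8, -0.0, -0.8]
grip_width: 0.0397
```

View pics/raw_s13.png

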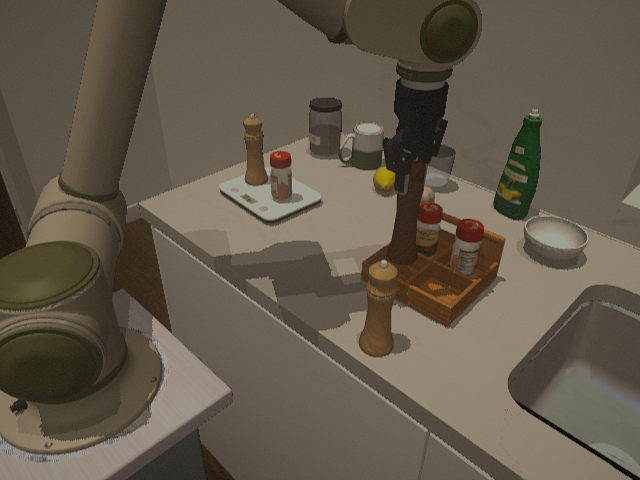

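```bash
python3 -m inch '[[1,[0.3,0,0],0],[1,[0.3,0,0],0],[1,[0.3,0,0],0],[1,[0.2,0,0],0],[1,[0.1,0,0],0],[1,[0,0,0],0],[1,[0,0,0],0],[1,[0,0,0],0]]'
python3 -m inch '[[1,[0.05,0,0],0],[1,[0.05,0,0],0],[1,[0.05,0,0],0],[1,[0,0,0],0],[1,[0,0,0],0],[1,[0,0,0],0],[1,[0,0,0],0],[1,[0,0,0],0]]'
```

```text
time_s: 27.67
position: [0.5156, -0.1756, 0.3289]
tool_rot: [[0.001, 0.0, 1.0], [-0.0, 1.0, -0.0], [-1.0, -0.0, 0.001]]
ft_force: [-0.7, 0.0, -1.4]
grip_width: 0.0397
time_s: 28.33
position: [0.5155, -0.1755, 0.3241]
tool_rot: [[0.0, -0.0, 1.0], [-0.0, 1.0, 0.0], [-1.0, -0.0, 0.0]]
ft_force: [-0.4, 0.3, -1.8]
grip_width: 0.0394
```

```bash
python3 -m inch '[[1,[0.04,0,0],0],[1,[0,0,0],0],[1,[0.04,0,0],0],[1,[0,0,0],0],[1,[0.04,0,0],0],[1,[0,0,0],0],[1,[0,0,0],0],[1,[0,0,0],0]]'
python3 ov.py side d14.png
```

```text
time_s: 29.0
position: [0.5155, -0.1755, 0.3207]
tool_rot: [[0.001, 0.0, 1.0], [-0.0, 1.0, -0.0], [-1.0, -0.0, 0.001]]
ft_force: [0.2, -0.2, 2.4]
grip_width: 0.0399
```

View pics/raw_d14.png

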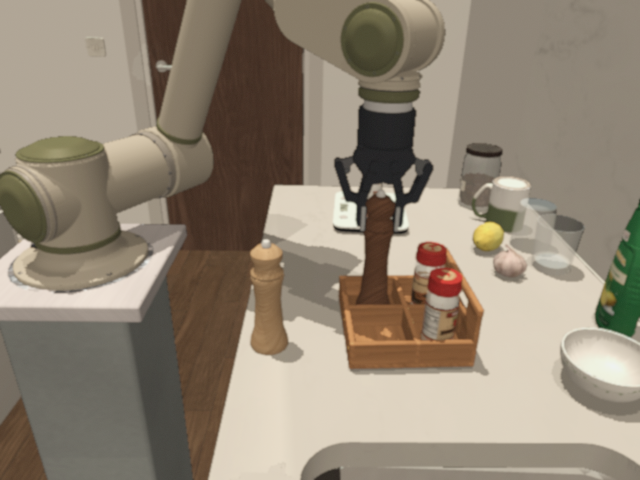

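```bash
python3 -m inch '[[1,[0.02,0,0],0],[0.7,[0,0,0],0],[0.4,[0,0,0],0],[0,[0,0,0],0],[-0.4,[0,0,0],0],[-0.6,[0,0,0],0],[-0.6,[0,0,0],0],[-0.6,[0,0,0],0]]'
python3 -m inch '[[-0.7,[-0.1,0,0],0],[-0.7,[-0.3,0,0],0],[-0.7,[-0.6,0,0],0],[-0.7,[-0.8,0,0],0],[-0.7,[-0.8,0,0],0],[-0.7,[-0.6,0,0],0],[-0.7,[-0.4,0,0],0],[-0.7,[0,0,0],0]]'
python3 ov.py side d15.png; python3 ov.py wrist w15.png
```

```text
time_s: 29.72
position: [0.5155, -0.1755, 0.3196]
tool_rot: [[-0.0, -0.0, 1.0], [0.0, 1.0, 0.0], [-1.0, 0.0, -0.0]]
ft_force: [0.5, 0.6, -0.2]
grip_width: 0.0684
time_s: 30.38
position: [0.5154, -0.1754, 0.4312]
tool_rot: [[0.005, -0.0, 1.0], [-0.003, 1.0, 0.0], [-1.0, -0.003, 0.005]]
ft_force: [1.4, -0.7, -0.8]
grip_width: 0.0726
```

View pics/raw_d15.png

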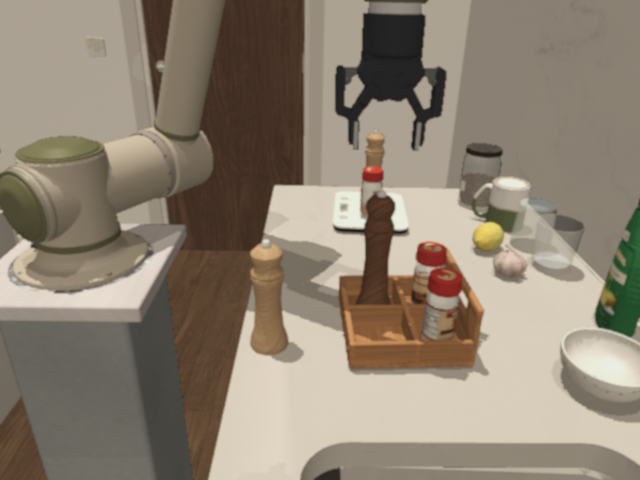

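View pics/raw_w15.png

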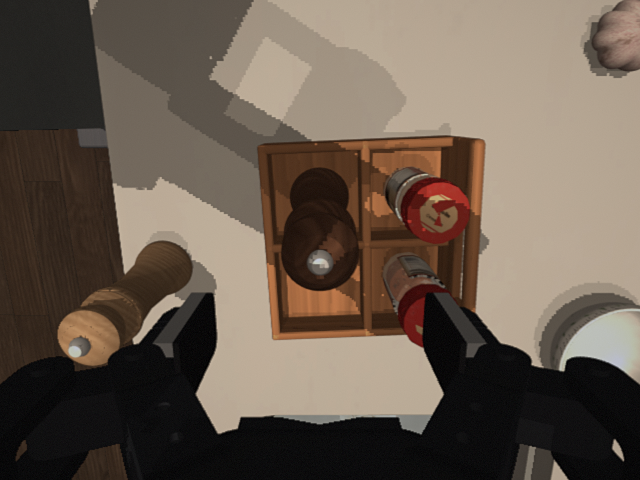

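```bash
python3 -m inch '[[-1,[0,-0.2,-0.4],0],[-1,[0,-0.4,-0.8],0],[-1,[0,-0.4,-0.8],0],[-1,[0,-0.4,-0.8],0],[-1,[0,-0.4,-0.8],0],[-1,[0,-0.4,-0.8],0],[-1,[0,-0.2,-0.6],0],[-1,[0,0,-0.2],0]]'
python3 -m inch '[[-1,[0.3,0,0],0],[-1,[0.4,0,0],0],[-1,[0.3,0,0],0],[-1,[0.2,0,0],0],[-1,[0,0,0],0],[-1,[0,0,0],0],[-1,[0,0,0],0],[-1,[0,0,0],0]]'
python3 - <<'E'
from h import *
import cv2
P=optics.camera_params("wrist");im=optics.get_image("wrist")[:,:,::-1].copy()
t=np.linspace(0,2*np.pi,40)
for (x,y,z,r) in ((.3613,-.2488,.164,.0065),(.3613,-.2488,.135,.022),(.3613,-.2488,0,.0275)):
    p=proj(P,np.c_[x+r*np.cos(t),y+r*np.sin(t),0*t+z]).astype(int); cv2.polylines(im,[p],True,(0,255,0),1)
cv2.imwrite("pics/w16.png",im)
E
```

```text
time_s: 31.15
position: [0.3577, -0.2482, 0.427]
tool_rot: [[-0.002, 0.002, 1.0], [0.001, 1.0, -0.002], [-1.0, 0.001, -0.002]]
ft_force: [-0.5, 0.3, -0.1]
grip_width: 0.0854
time_s: 31.82
position: [0.3596, -0.2475, 0.3922]
tool_rot: [[0.001, -0.0, 1.0], [-0.001, 1.0, 0.0], [-1.0, -0.001, 0.001]]
ft_force: [-0.4, 0.0, -0.3]
grip_width: 0.0851
```

View pics/w16.png

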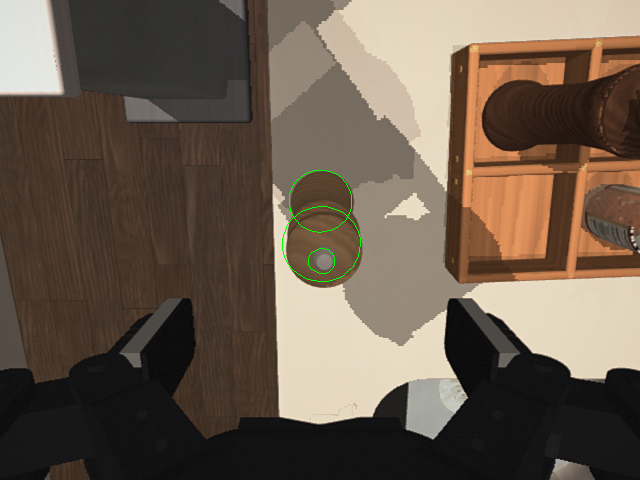

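```bash
python3 -m inch '[[-1,[0.2,-0.04,0.08],0],[-1,[0.5,0,0],0],[-1,[0.7,0,0],0],[-1,[0.7,0,0],0],[-1,[0.7,0,0],0],[-1,[0.6,0,0],0],[-1,[0.4,0,0],0],[-1,[0.1,0,0],0]]'
python3 -m inch '[[1,[0,0,0],0],[1,[0,0,0],0],[1,[0,0,0],0],[1,[0,0,0],0],[1,[0,0,0],0],[1,[0,0,0],0],[1,[0,0,0],0],[1,[0,0,0],0]]' 60
python3 -m inch '[[1,[-0.2,0,0],0],[1,[-0.4,0,0],0],[1,[-0.6,0,0],0],[1,[-0.6,0,0],0],[1,[-0.6,0,0],0],[1,[-0.4,0,0],0],[1,[-0.2,0,0],0],[1,[0,0,0],0]]'
python3 ov.py side d17.png
```

```text
time_s: 32.53
position: [0.3617, -0.2485, 0.273]
tool_rot: [[-0.002, 0.0, 1.0], [0.003, 1.0, -0.0], [-1.0, 0.003, -0.002]]
ft_force: [0.2, 0.1, 0.1]
grip_width: 0.0854
time_s: 33.2
position: [0.362, -0.2488, 0.2762]
tool_rot: [[0.002, -0.0, 1.0], [-0.002, 1.0, 0.0], [-1.0, -0.002, 0.002]]
ft_force: [-1.3, 1.5, 7.9]
grip_width: 0.0411
time_s: 33.87
position: [0.3619, -0.2486, 0.3661]
tool_rot: [[0.002, -0.0, 1.0], [-0.002, 1.0, 0.0], [-1.0, -0.002, 0.002]]
ft_force: [-0.9, -0.6, -1.6]
grip_width: 0.0414
```

View pics/raw_d17.png

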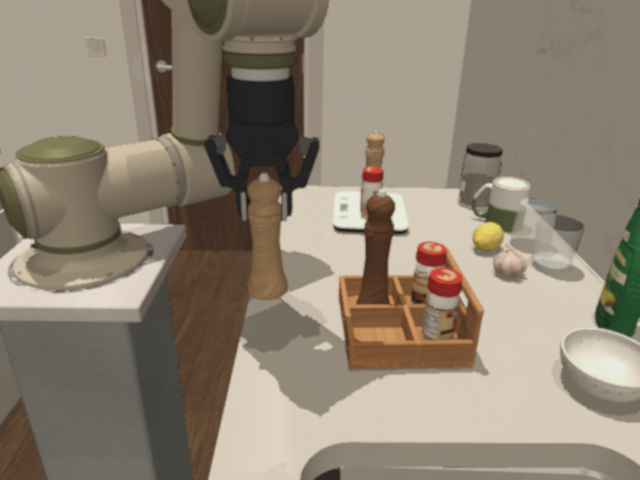

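```bash
python3 -m inch '[[1,[0,-0.1,0.3],0],[1,[0,-0.1,0.7],0],[1,[0,-0.1,0.8],0],[1,[0,-0.1,0.8],0],[1,[0,0,0.8],0],[1,[0,0,0.8],0],[1,[0,0,0.6],0],[1,[0,0,0.3],0]]'
python3 -m inch '[[1,[0.3,0,0],0],[1,[0.4,0,0],0],[1,[0.4,0,0],0],[1,[0.2,0,0],0],[1,[0,0,0],0],[1,[0,0,0],0],[1,[0,0,0],0],[1,[0,0,0],0]]'
python3 ov.py side d18.png; python3 ov.py wrist w18.png
```

```text
time_s: 34.58
position: [0.5171, -0.2606, 0.3632]
tool_rot: [[-0.001, -0.001, 1.0], [0.001, 1.0, 0.001], [-1.0, 0.001, -0.001]]
ft_force: [-0.7, -0.3, -2.7]
grip_width: 0.0412
time_s: 35.25
position: [0.5148, -0.2608, 0.3265]
tool_rot: [[0.001, 0.0, 1.0], [-0.001, 1.0, -0.0], [-1.0, -0.001, 0.001]]
ft_force: [0.2, -0.1, -1.0]
grip_width: 0.0414
```

View pics/raw_d18.png

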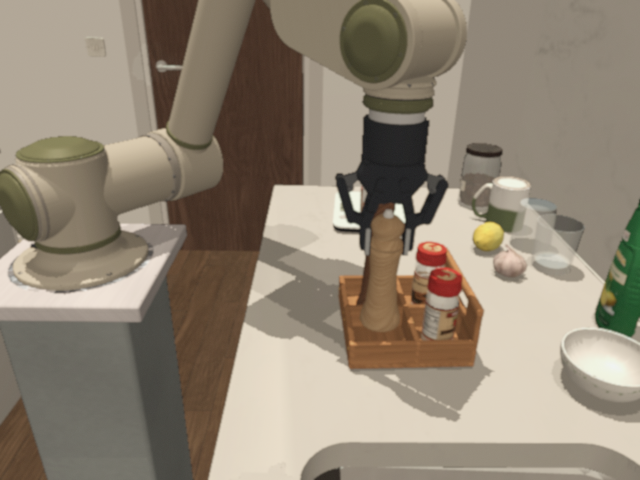

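View pics/raw_w18.png

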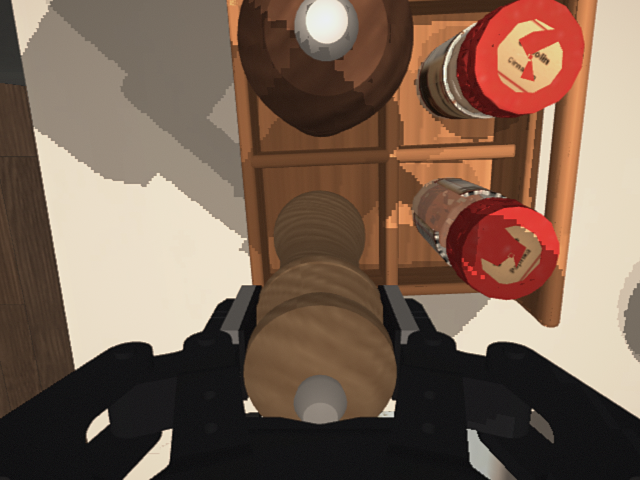

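```bash
python3 -m inch '[[1,[0.2,0,0],0],[1,[0.3,0,0],0],[1,[0.3,0,0],0],[1,[0.2,0,0],0],[1,[0.1,0,0],0],[1,[0,0,0],0],[1,[0,0,0],0],[1,[0,0,0],0]]'
python3 -m inch '[[1,[0.05,0,0],0],[1,[0,0,0],0],[1,[0.05,0,0],0],[1,[0,0,0],0],[1,[0,0,0],0],[1,[0,0,0],0],[1,[0,0,0],0],[1,[0,0,0],0]]'
```

```text
time_s: 36.02
position: [0.515, -0.2608, 0.2931]
tool_rot: [[0.0, 0.0, 1.0], [-0.0, 1.0, -0.0], [-1.0, -0.0, 0.0]]
ft_force: [-0.2, 0.2, -1.4]
grip_width: 0.0414
time_s: 36.68
position: [0.5149, -0.2607, 0.2899]
tool_rot: [[0.0, 0.0, 1.0], [-0.0, 1.0, -0.0], [-1.0, -0.0, 0.0]]
ft_force: [-0.9, 0.6, -1.3]
grip_width: 0.0412
```

```bash
python3 -m inch '[[1,[0.04,0,0],0],[1,[0,0,0],0],[1,[0.04,0,0],0],[1,[0,0,0],0],[1,[0,0,0],0],[1,[0,0,0],0],[1,[0,0,0],0],[1,[0,0,0],0]]'
```

```text
time_s: 37.35
position: [0.5148, -0.2607, 0.2883]
tool_rot: [[0.001, -0.0, 1.0], [-0.001, 1.0, 0.0], [-1.0, -0.001, 0.001]]
ft_force: [-1.6, 1.4, 5.8]
grip_width: 0.0415
```

Contact. Release, rise, and check.

```bash
python3 -m inch '[[0.7,[0,0,0],0],[0.4,[0,0,0],0],[0.1,[0,0,0],0],[-0.2,[0,0,0],0],[-0.4,[0,0,0],0],[-0.4,[0,0,0],0],[-0.4,[0,0,0],0],[-0.4,[0,0,0],0]]'
python3 -m inch '[[-0.4,[-0.1,0,0],0],[-0.4,[-0.3,0,0],0],[-0.4,[-0.6,0,0],0],[-0.4,[-0.8,0,0],0],[-0.4,[-0.8,0,0],0],[-0.4,[-0.8,0,0],0],[-0.4,[-0.8,0,0],0],[-0.4,[-0.4,0,0],0]]'
python3 -m inch '[[-0.4,[0,0,0],0],[-0.4,[0,0,-0.4],0],[-0.4,[0,0,-0.8],0],[-0.4,[0,0,-0.8],0],[-0.4,[0,0,-0.4],0],[-0.4,[0,0,0],0],[-0.4,[0,0,0],0],[-0.4,[0,0,0],0]]'
python3 ov.py side d19.png; python3 ov.py wrist w19.png; python3 ov.py scene s19.png
```

```text
time_s: 38.02
position: [0.5149, -0.2607, 0.2873]
tool_rot: [[-0.0, 0.0, 1.0], [0.0, 1.0, -0.0], [-1.0, 0.0, -0.0]]
ft_force: [-0.1, 0.2, -0.1]
grip_width: 0.0599
time_s: 38.68
position: [0.5146, -0.2604, 0.4295]
tool_rot: [[0.004, -0.0, 1.0], [-0.003, 1.0, 0.0], [-1.0, -0.003, 0.004]]
ft_force: [-0.1, 0.3, 0.0]
grip_width: 0.0598
time_s: 39.35
position: [0.4434, -0.2608, 0.4251]
tool_rot: [[-0.0, -0.0, 1.0], [0.0, 1.0, 0.0], [-1.0, 0.0, -0.0]]
ft_force: [0.2, -0.3, -0.5]
grip_width: 0.0596
```

View pics/raw_d19.png

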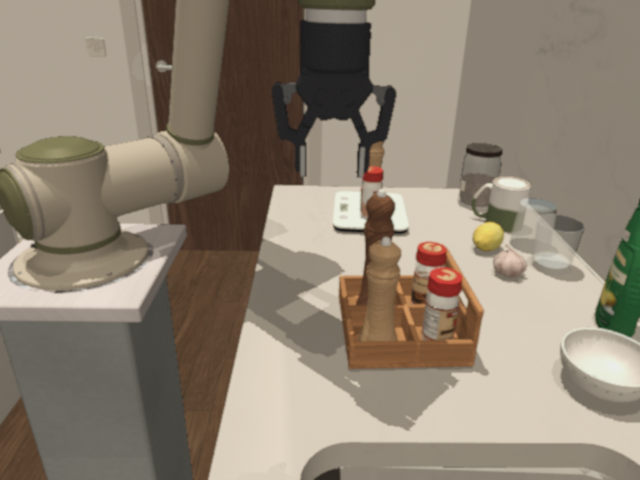

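View pics/raw_w19.png

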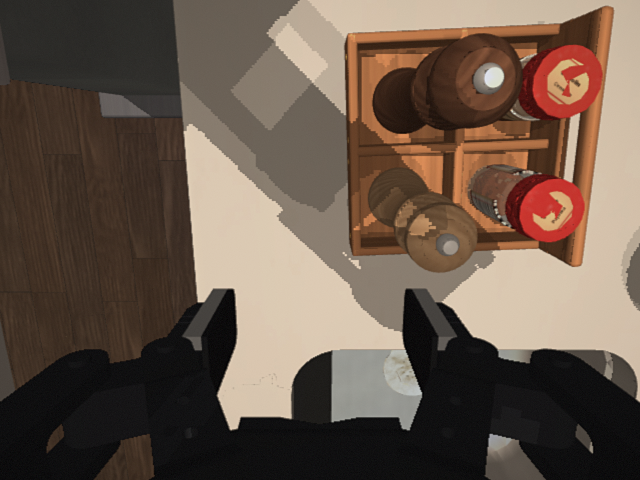

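View pics/raw_s19.png

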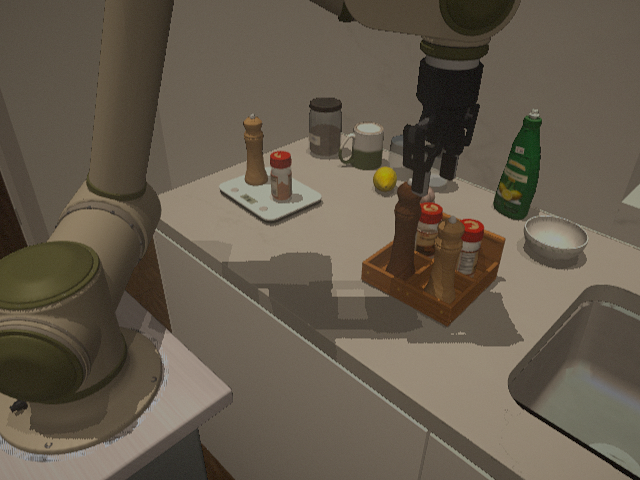

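```bash
python3 - <<'E'
from h import *
for n in("scene","side"):
    P=optics.camera_params(n)
    print(n,proj(P,[(.515,-.261,.170),(.515,-.261,.012),(.5155,-.1755,.203),(.5155,-.1755,.012),(.598,-.255,.118),(.5965,-.171,.118)]).round(1).tolist())
E
```

```text
scene [[453.2, 218.9], [439.3, 296.7], [410.9, 181.2], [399.7, 274.5], [472.5, 225.2], [430.9, 207.4]]
side [[387.0, 241.7], [378.4, 342.7], [381.7, 193.1], [372.9, 308.7], [445.8, 275.8], [432.0, 247.2]]
```

```bash
python3 -c "
import cv2
cv2.imwrite('pics/z20.png',cv2.resize(cv2.convertScaleAbs(cv2.imread('pics/raw_s19.png')[160:320,350:510],alpha=1.6),None,fx=3.7,fy=3.7,interpolation=cv2.INTER_CUBIC))"
```

```text
(no output)
```

View pics/z20.png

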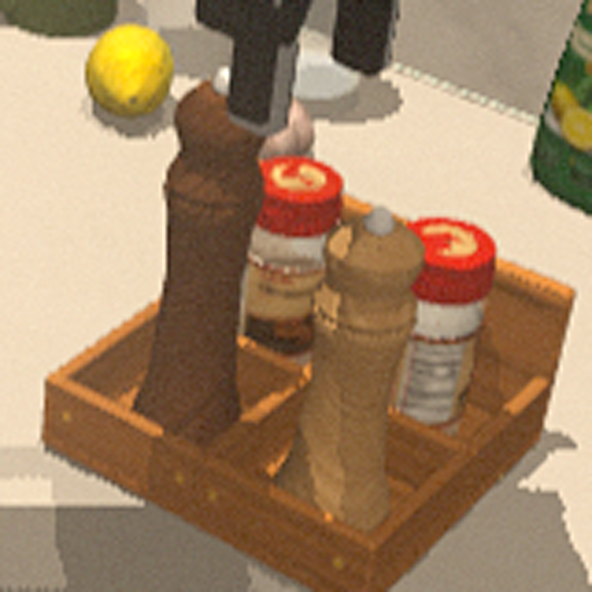

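All four stand upright in their pockets, and the gripper is clear (the finger only hides the tall mill's knob in this view). The scale items at (254,125) and (281,160) are unmoved. Handing in.

```bash
python3 -c "
from rig import env
print(env.close_job(), env.observe()['time_s'])"
```

```text
the job is handed in; nothing more can be done
the job is handed in; nothing more can be done
```

The caddy is filled and the job handed in after about 40 s of robot time. The two spice jars are in the back pockets, the tall dark mill is front left and the short light mill front right. Each was lowered in small steps until the pocket floor pushed back (2–14 N at the readings), then released.

**Last checks:**
- **Positions:** The side and scene pictures, taken with the gripper well clear, show all four upright in their pockets. Their tops are within about 3 pixels of where upright items at the release positions should appear. The tall mill's knob was hidden behind a finger in the scene picture, so I checked it only in the side and wrist pictures.
- **Scale:** The mill and jar on the scale look unmoved in the scene picture, judged by eye.
- **Caddy position:** The cameras disagreed by up to 8 mm in x on where the caddy stands. I used a position between them, and every item went in without catching a wall.
- **Left-hand jar:** It stood about 4 mm from where I first measured it. I corrected this from the wrist picture before grasping it.

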